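# Draw an extension spring to its set length on the spring tester

## Task

An extension spring is loaded on the bench spring tester. Swing the hinged keeper strap down over the spring's post until it lies flat in its catch, and only then pull the carriage by its bow handle, against the spring, until its pointer stands level with the point of the rider set on the rule. Do not run more than about a centimetre past it, do not shift the rider, and leave the other things on the bench where they are; finish still holding the carriage at the mark so that the gauge can be read (let go and the spring pulls it back).

Things in the scene. Friction and masses are not known exactly. Their poses are not given: they have to be found in the camera images.
- tester: spring test stand, bolted to the bench: grey base plate 130 x 500 mm, 20 mm high. Origin under the middle of the plate, on the bench top. Its y axis runs along the plate from the carriage end (-y) to the force-gauge end (+y); x across it, away from the edge with the rule; z up. The flat grey force gauge lies at y = 0.13 to 0.24, its top 56 mm above the bench
- spring_post (a point): top of the steel spring post, 9 mm thick, 80 mm above the bench, at y = 0.083 of the tester, on the dark anchor block (46 mm wide, y = 0.05 to 0.122, top 50 mm up). The spring (27 mm thick, axis 58 mm up) hooks round it and runs to the carriage
- keeper (a joint): the keeper's hinge, rad: 0 = closed, strap level, its slot over the post, its end between the two cheeks of the catch; 1.57 = upright; starts at 1.3 to 2.0, stop at 2.15. Stiff: it stays where it is left; about 2 N at its end swings it. Closing swings the strap toward the carriage (-y of the tester) and down
- keeper_hinge (a point): on the keeper's hinge axis (along the tester's x axis), middle of the strap, 68 mm above the bench, at y = 0.115 of the tester
- keeper_tip (a point): middle of the end edge of the keeper: steel strap 24 mm wide, 5 mm thick, end 80 mm from the hinge axis; slot 13 mm wide from 20 to 46 mm from the axis, then a plain flat tab to the end, good to push on. The point lies halfway through the thickness: closed, the strap's upper face is 70.5 mm above the bench
- carriage: aluminium block 74 mm wide, 54 mm long, top 60 mm above the bench, sliding on two rods along the tester's y; axes as the tester. Origin at bench height under its middle; starts on its stop at y = -0.100 of the tester. It runs 95 mm toward -y against the spring: about 4.5 N at the start and 1.8 N more for each 10 mm; released, it goes back
- pull_bar (a point): middle of the bow handle's bar on the carriage, its axis 114 mm above the bench: round black bar 14 mm thick lying along the tester's x, straight for 52 mm; 47 mm free below it down to the carriage. Pinch it from above with the fingers closing along the tester's y
- pointer_tip (a point): point of the dark flat pointer on the carriage's rule side (tester's x = -0.050), 33 mm above the bench; it faces the rider's point across the same line, and moves with the carriage
- mark_tip (a point): point of the dark steel rider (12 mm wide, small brass thumb screw) clamped on the rule, 30 mm above the bench: the mark. It stands 30 to 70 mm toward -y of the tester from where the pointer starts; on the mark, pointer_tip and mark_tip have the same y in the tester's frame
- wrench_0: bystander: combination spanner lying flat, 210 mm long, behind the tester; leave alone
- screwdriver_1: bystander: yellow screwdriver lying flat, 184 mm long, behind the tester; leave alone
- tape_measure: bystander: tape measure 64 mm high, left of the tester; leave alone
- spare_spring: bystander: spare extension spring lying on the bench behind the tester, 27 mm thick, 125 mm long with its loops; leave alone

How it is judged:
On the way:
1. the keeper lies closed in its catch (value of joint keeper below 0.09 rad), for 0.2 s.
At the end, for the whole second after the job is handed in: the keeper is closed within 0.09 rad, the pointer is within 5 mm of the rider's point along the rule and still, the rider has not been shifted (under 4 mm), and the fingers hold the carriage there against the spring (contact force over 4 N) (value of joint keeper below 0.09 rad and y of pointer_tip in the frame of mark_tip between -0.005 and 0.005 m and linear speed of carriage below 0.01 m/s and contact force between the fingers and carriage above 4 N and distance of mark_tip from where it was at the start of the episode below 0.004 m); the arm keeps its last pose, push and grip.
It fails at once if the carriage is pulled more than 12 mm while the keeper is open (distance of carriage from where it was at the start of the episode above 0.012 m and value of joint keeper above 0.12 rad).
It fails at once if the pointer runs more than 15 mm past the mark (y of pointer_tip in the frame of mark_tip below -0.015 m).
It fails at once if the rider on the rule is shifted (distance of mark_tip from where it was at the start of the episode above 0.005 m).
It fails at once if a bystander is moved more than 30 mm (distance of any of wrench_0, screwdriver_1, tape_measure, spare_spring from where it was at the start of the episode above 0.03 m).
It also fails if it takes over 54 s, if anything falls off the work surface, if the arm or the gripper's body presses on something with over 40 N, if the wrist force passes 120 N, or if a joint passes its speed limit or range.

## Robot

A 7-joint arm with a two-finger parallel gripper is mounted at the origin on a cart in front of the work surface, level with it; the furniture and walls round the work are solid. World frame = base frame: x ahead of the robot, y to its left, z up, the work surface at z = 0. Lengths are in m, angles in rad, forces in N, time in s.
With the tool pointing down it reaches from about 0.425 to 1.025 m from the base axis. Payload 9.4 kg.
Tool frame: the origin (TCP) lies at the very end of the fingers, on their centre line; the grasp point (between the pads) lies 19 mm behind it; z points along the fingers, y is the line along which they close (so a half turn about z gives the same grasp; the last joint's range is limited). The gripper opens to 93 mm and grips with 3 to 60 N. Pads are 15 mm wide; open, the fingers measure 128 mm over their backs; the gripper's body (75 mm by 188 mm) begins 65 mm behind the grasp point.
Start: joints at [-1.344, 0.599, -0.003, 1.599, 0.002, 0.943, -0.08], TCP at [0.217, 0.692, 0.219] pointing down, gripper open.
Joint ranges: [-2.57, 2.57], [-0.35, 1.97], [-1.29, 1.29], [0.11, 2.56], [-1.05, 4.19], [0.11, 1.86], [-2.63, 2.63]. Speed limits (rad/s): [2.22, 2.22, 3.01, 3.01, 3.14, 3.14, 3.14].

## Interface

Orientations are given as a unit quaternion [w, x, y, z].
In Python, from bench import monitor, optics, ticket gives the robot as it stands.
- The arm moves only by the tool play_rows, never from a script. Its argument "increments" is a list of rows, each a list of 5 numbers: the shift along the world's x, y, z in cm, then the turn about the world's z in rad, then the finger opening in cm, from 0 to 9.3. A call has 1 to 20 rows; each row shifts and turns the commanded pose from where the row before left it; what a row does not reach is not made up. A row lasts 1/12 s, in which the tool goes at most 41.7 mm and 7.16 degrees, less where a joint would pass 70% of its speed; a pose out of reach is approached as far as the arm can. A call is refused whole if a number of a shift passes 4.17 or a number of a turn 0.125, either way. A call with a gripper value outside its range is refused whole. The fingers move at their own pace and stop on an object; "force" is the grip in N (left out, the last holds). Time passes only in rows, so rows that do not move let the fingers close. It gives the time, the measured TCP pose, the force, the opening and the grip force at its end, in the units of the state.
- monitor.observe(): the state, without advancing time (a new reading comes with each control period).
- optics.read_camera(name): name is "side" or "top"; returns the picture (480x640x3 uint8, blue, green, red); there is no depth.
- optics.calibration(name): a dict with "intrinsics" (3x3 intrinsics, pixels), "view" (4x4, takes a point from world to camera coordinates). Camera axes: x right, y up, looking along -z (the intrinsics and any distortion apply to the point x, -y, -z); pixel columns grow to the right and rows downward; lengths in m; the calibration is good to about 2 mm. A picture is of the moment at which its call begins. calibration takes no time and is no camera call.
- ticket.sign_off(): hands the job in; it is judged then, once.
The state is a dict: "time": time; "joint_pos": joint angles; "qvel": joint speeds; "effort": joint torques, N m; "ee_pos": TCP position; "orientation": TCP orientation; "wrist_force": force on the tool from outside, world axes, zero at the start; "ft_torque": the same for the moment, N m; "gripper_width": opening from 0.0 (shut) to 1.0 (fully open); "grasp_force": force on a finger pad.
Only numpy, scipy, OpenCV 4.12 (cv2) and the standard library are available. Lean on these libraries where they do the work, as an engineer would, in place of code of your own. Each camera call takes 0.05 s, during which the arm holds its last target. There are 200 camera calls.

## Working session

There is one attempt and no reset: what is moved stays moved. The work goes in short steps, Python scripts to look and compute and a tool call to move; the robot and the scene stay as the last step left them, time stands still between calls to the robot, and variables do not carry over. Pictures are saved under pics/ and viewed, at most 11 in all, crops included, and the job is handed in when it is done.

Besides the shell and the picture viewer there is one more tool, called after "Call:" as a command line: name --pt "numbers of a row" for each row, then --argument value for the rest. play_rows: Moves the arm, as the interface text tells. Its arguments: {"type":"object","properties":{"increments":{"type":"array","items":{"type":"array","items":{"type":"number"}}},"force":{"type":"number"}},"required":["increments"]}

```bash
mkdir -p pics
python3 - <<'E'
from bench import monitor, optics
import cv2
s=monitor.observe();print(s['time'],s['ee_pos'],s['orientation'],s['gripper_width'])
for n in('side','top'):
    cv2.imwrite(f'pics/{n}0.png',optics.read_camera(n));c=optics.calibration(n);print(n,c)
E
```

```text
0.0 [0.21674901 0.69133047 0.21776182] [-3.96813476e-05  1.51270992e-01  9.88492022e-01 -7.79211898e-04] 0.9991935123251787
side {'intrinsics': array([[457.22603119,   0.        , 319.70793243],
       [  0.        , 457.22603119, 243.34501633],
       [  0.        ,   0.        ,   1.        ]]), 'view': array([[ 0.95520454, -0.29494224, -0.0243592 , -0.52435483],
       [ 0.17654182,  0.50181689,  0.84676608, -0.22921683],
       [-0.23752323, -0.81313522,  0.53140741, -1.04713265],
       [ 0.        ,  0.        ,  0.        ,  1.        ]])}
top {'intrinsics': array([[459.39210507,   0.        , 324.86274326],
       [  0.        , 459.39210507, 232.36420478],
       [  0.        ,   0.        ,   1.        ]]), 'view': array([[-1.04830851e-02, -9.99944947e-01, -4.55231269e-04,
         8.34043877e-02],
       [ 9.77188872e-01, -1.03410871e-02,  2.12120180e-01,
        -5.86315166e-01],
       [-2.12113210e-01,  1.77882696e-03,  9.77243481e-01,
        -9.94086859e-01],
       [ 0.00000000e+00,  0.00000000e+00,  0.00000000e+00,
         1.00000000e+00]])}
```

View pics/top0.png

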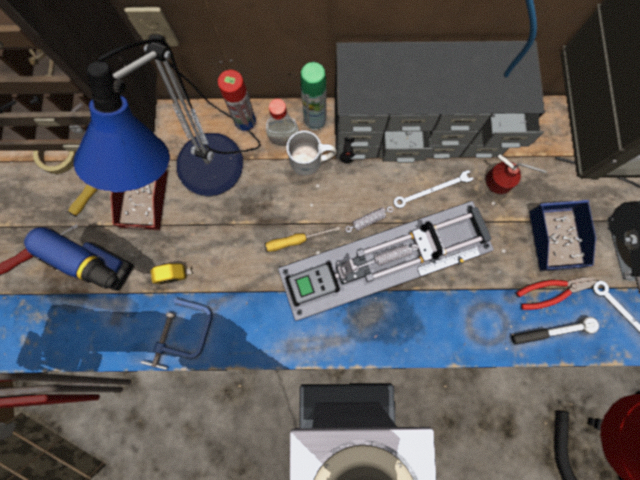

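View pics/side0.png

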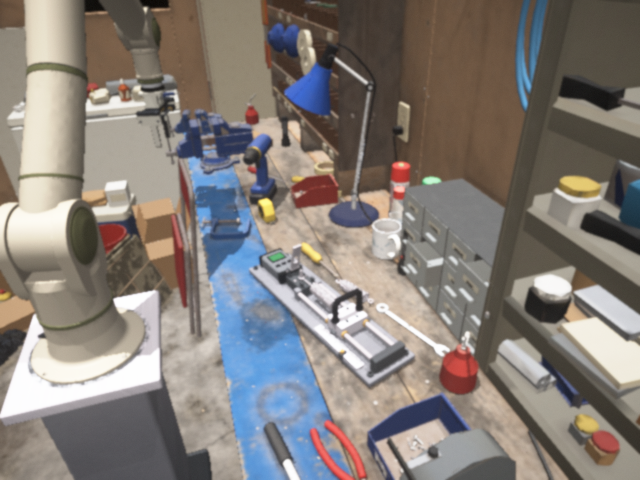

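Top view: the tester runs from the gauge end at about (290,292) to the carriage end at about (483,227), with the handle near (430,240). The rule is on the robot side. Next I'll crop both views and compute the plate pose.

```bash
cat > h.py <<'E'
import numpy as np, cv2
from bench import monitor, optics
def ray(n,u,v):
    c=optics.calibration(n);K=c['intrinsics'];V=c['view']
    d=np.array([(u-K[0,2])/K[0,0],-(v-K[1,2])/K[1,1],-1]);R=V[:3,:3]
    return -R.T@V[:3,3],R.T@d
def onz(n,u,v,z):
    o,d=ray(n,u,v);return o+d*(z-o[2])/d[2]
def proj(n,p):
    c=optics.calibration(n);q=c['view'][:3,:3]@np.array(p)+c['view'][:3,3];K=c['intrinsics']
    return np.array([K[0,0]*q[0]/-q[2]+K[0,2],K[1,1]*-q[1]/-q[2]+K[1,2]])
def tri(u1,v1,u2,v2):
    o1,d1=ray('top',u1,v1);o2,d2=ray('side',u2,v2)
    t=np.linalg.lstsq(np.c_[d1,-d2],o2-o1,rcond=None)[0];a=o1+d1*t[0];b=o2+d2*t[1];return (a+b)/2,np.linalg.norm(a-b)
E
python3 - <<'E'
from h import *
t=cv2.imread('pics/top0.png')[190:330,270:500];s=cv2.imread('pics/side0.png')[235:390,240:420]
cv2.imwrite('pics/t1.png',cv2.resize(t,None,fx=3.4,fy=3.4,interpolation=cv2.INTER_CUBIC))
cv2.imwrite('pics/s1.png',cv2.resize(s,None,fx=3.8,fy=3.8,interpolation=cv2.INTER_CUBIC))
for p in[(280,267),(297,318),(492,250),(475,205)]:print(onz('top',*p,.02))
E
```

```text
[0.5140278  0.18380321 0.02      ]
[0.39532472 0.14343658 0.02      ]
[ 0.54939301 -0.31954644  0.02      ]
[ 0.66058989 -0.28800372  0.02      ]
```

View pics/t1.png

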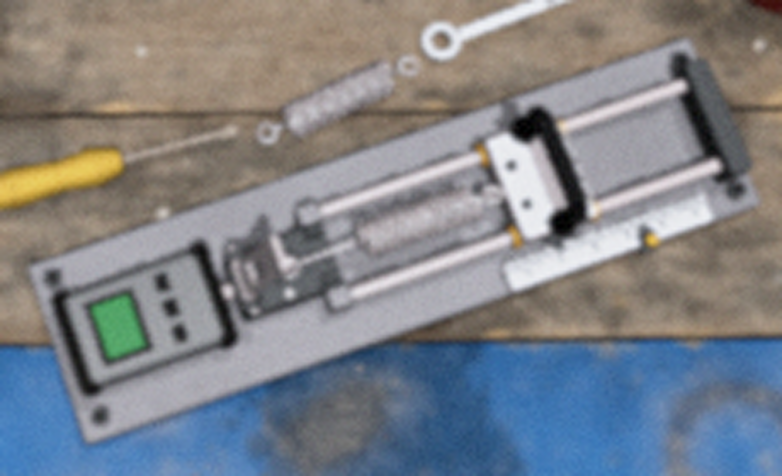

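View pics/s1.png

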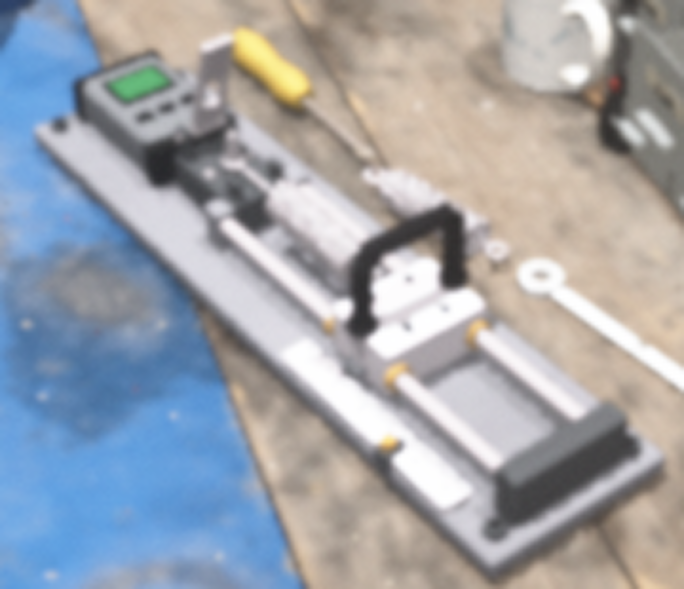

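The crops show the strap nearly upright: its end is at about (217,42) in the side crop. The handle bar is at (563,172) in the top crop and (408,232) in the side crop. The rider's brass screw is at (651,240) top and (389,443) side.

```bash
cat >> h.py <<'E'
T=lambda u,v:(u/3.4+270-.35,v/3.4+190-.35)
S=lambda u,v:(u/3.8+240-.37,v/3.8+235-.37)
E
python3 - <<'E'
from h import *
c=[onz('top',*T(*p),.02) for p in[(28,268),(88,443),(757,205),(690,40)]]
c=np.array(c);m=np.array([[.065,.25],[-.065,.25],[-.065,-.25],[.065,-.25]])
w=c[:,:2];w0=w.mean(0);H=(w-w0).T@m;U,_,Vt=np.linalg.svd(H);R=U@Vt
yaw=np.arctan2(R[1,0],R[0,0]);print('org',w0,'yaw',yaw,np.linalg.det(R));print((w-w0)@R-m)
np.savez('pose.npz',o=w0,R=R)
def loc(p):return np.r_[(p[:2]-w0)@R,p[2]]
for n,a,b in[('bar',(563,172),(408,232)),('screw',(651,240),(389,443)),('striptop',(275,237),(217,42))]:
    p,e=tri(*T(*a),*S(*b));print(n,p,loc(p),e)
def W(x,y,z):return np.r_[w0+R@[x,y],z]
for n,q in[('bar',(0,-.1,.114)),('hinge',(0,.115,.068)),('post',(0,.083,.08)),('pointer0',(-.05,-.1,.033))]:
    p=W(*q);a=proj('top',p);b=proj('side',p)
    print(n,p,'topcrop',(a-[270,190])*3.4,'sidecrop',(b-[240,235])*3.8)
for th in(1.3,1.5,1.7,1.9,2.0):
    p=W(0,.115-.08*np.cos(th),.068+.08*np.sin(th));print(th,(proj('top',p)-[270,190])*3.4,(proj('side',p)-[240,235])*3.8)
E
```

```text
org [ 0.5301867  -0.06689466] yaw 0.325890946597988 1.0000000000000007
[[-0.00172546 -0.00153465]
 [ 0.00151714 -0.00297566]
 [ 0.00219895  0.00377686]
 [-0.00199064  0.00073345]]
bar [ 0.559302   -0.16320775  0.11635322] [-0.00325208 -0.10056508  0.11635322] 0.007541843293306087
screw [ 0.52393713 -0.23958969  0.03646802] [-0.06120945 -0.16160456  0.03646802] 0.0016271763992407237
striptop [0.50648918 0.02488314 0.14496735] [0.00693271 0.09453399 0.14496735] 0.009025186374425894
bar [ 0.562202   -0.16163125  0.114     ] topcrop [559.13539441 161.31319209] sidecrop [404.04184831 233.00683269]
hinge [0.49336911 0.04205241 0.068     ] topcrop [241.2372591 280.5451102] sidecrop [202.52415445 126.52851582]
post [0.503614  0.0117367 0.08     ] topcrop [287.87014475 262.15720388] sidecrop [228.24355779 133.8896808 ]
pointer0 [ 0.5148337 -0.1776389  0.033    ] topcrop [559.20430348 252.4893658 ] sidecrop [335.6685575  375.82037413]
1.3 [278.3175529  253.16084715] [214.17713892  42.89877153]
1.5 [254.36427892 260.95686651] [200.48685326  28.95973947]
1.7 [229.73416671 269.6338499 ] [187.13313006  19.2886461 ]
1.9 [205.64555883 278.76388868] [174.68681718  14.18049975]
2.0 [194.17711519 283.35745752] [168.9621131   13.36665007]
```

Call:
play_rows --pt "1.47 -3.42 0.1 0.105 0" --pt "1.47 -3.42 0.1 0.105 0" --pt "1.47 -3.42 0.1 0.105 0" --pt "1.47 -3.42 0.1 0.105 0" --pt "1.47 -3.42 0.1 0.105 0" --pt "1.47 -3.42 0.1 0.105 0" --pt "1.47 -3.42 0.1 0 0" --pt "1.47 -3.42 0.1 0 0" --pt "1.47 -3.42 0.1 0 0" --pt "1.47 -3.42 0.1 0 0" --pt "1.47 -3.42 0.1 0 0" --pt "1.47 -3.42 0.1 0 0" --pt "1.47 -3.42 0 0 0" --pt "1.47 -3.42 0 0 0" --pt "1.47 -3.42 0 0 0" --pt "1.47 -3.42 0 0 0" --pt "1.47 -3.42 0 0 0" --pt "1.47 -3.42 0 0 0" --force 30

```text
time: 1.6
ee_pos: [0.4817, 0.0743, 0.2306]
orientation: [-0.0, -0.162, 0.987, -0.0]
wrist_force: [0.6, 0.4, 0.6]
gripper_width: 0.004
grasp_force: 0.0
```

Call:
play_rows --pt "0 0 -2.7 0 0" --pt "0 0 -2.7 0 0" --pt "0 0 -2.7 0 0" --pt "0 0 -2.7 0 0" --pt "0 0 0 0 0"

```text
time: 2.02
ee_pos: [0.4793, 0.0756, 0.1189]
orientation: [-0.003, -0.162, 0.987, -0.0]
wrist_force: [-0.6, 1.7, -0.2]
gripper_width: 0.006
grasp_force: 0.0
```

Run:
```python
from h import *
cv2.imwrite('pics/a.png',np.hstack([cv2.resize(optics.read_camera('side')[220:330,230:350],None,fx=3.3,fy=3.3),cv2.resize(optics.read_camera('top')[210:320,290:410],None,fx=3.3,fy=3.3)]))
d=np.load('pose.npz');p=monitor.observe()['ee_pos'];print(p,(p[:2]-d['o'])@d['R'])
for n,a in(('side',(230,220)),('top',(290,210))):print(n,(proj(n,p)-a)*3.3)
```

```text
[0.48091858 0.07613106 0.12230657] [-0.00088482  0.15127102]
side [178.25820888  80.35474432]
top [118.43218333 215.41313406]
```

View pics/a.png

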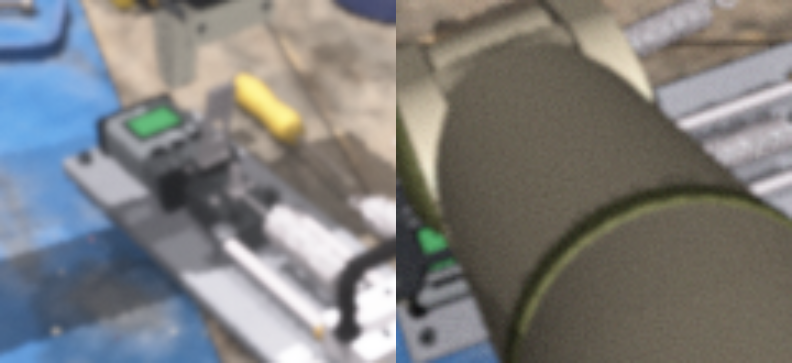

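Image: the fingertips at about (177,80) are above the gauge, behind the strap at (222,95). They match the projected TCP.

Call:
play_rows --pt "0.65 -1.8 -0.1 0 0" --pt "0.65 -1.8 -0.1 0 0" --pt "0.29 -0.85 -0.15 0 0" --pt "0.29 -0.85 -0.15 0 0" --pt "0.27 -0.8 -0.5 0 0" --pt "0.27 -0.8 -0.5 0 0" --pt "0.22 -0.66 -0.8 0 0" --pt "0.22 -0.66 -0.8 0 0" --pt "0.1 -0.28 -0.65 0 0" --pt "0.1 -0.28 -0.5 0 0" --pt "0 0 0 0 0" --pt "0 0 0 0 0"

```text
time: 3.12
ee_pos: [0.5117, -0.0115, 0.0796]
orientation: [-0.001, -0.162, 0.987, 0.0]
wrist_force: [-1.2, 0.2, -0.6]
gripper_width: 0.006
grasp_force: 0.0
```

Run:
```python
from h import *
s=optics.read_camera('side');s=optics.read_camera('side')
cv2.imwrite('pics/b.png',cv2.resize(s[230:330,250:380],None,fx=5,fy=5,interpolation=cv2.INTER_CUBIC))
d=np.load('pose.npz');q=monitor.observe();p=q['ee_pos'];print(p,(p[:2]-d['o'])@d['R'],q['wrist_force'])
```

```text
[ 0.51203324 -0.01130717  0.0801484 ] [0.00059853 0.05847357] [-0.10758504  0.3096743   1.32113867]
```

View pics/b.png

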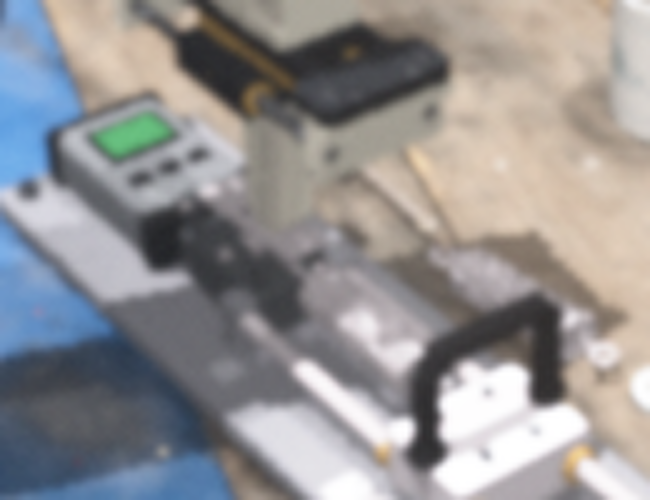

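The strap is no longer upright and lies under the fingertips at about (285,230). I'll press the last centimetre.

Call:
play_rows --pt "0.05 -0.14 -0.35 0 0" --pt "0 0 -0.35 0 0" --pt "0 0 -0.3 0 0" --pt "0 0 0 0 0" --pt "0 0 0 0 0"

```text
time: 3.63
ee_pos: [0.5129, -0.013, 0.0706]
orientation: [0.0, -0.162, 0.987, -0.0]
wrist_force: [-1.4, -0.9, 9.9]
gripper_width: 0.006
grasp_force: 4.9
```

Call:
play_rows --pt "0 0 -0.2 0 0" --pt "0 0 0 0 0" --pt "0 0 0 0 0"

```text
time: 3.88
ee_pos: [0.513, -0.013, 0.07]
orientation: [0.001, -0.162, 0.987, -0.0]
wrist_force: [-6.1, 0.2, 31.9]
gripper_width: 0.008
grasp_force: 16.1
```

Closed: it bottomed at 70 mm with 32 N. I'll lift and check that it stays, moving over the bar.

Call:
play_rows --pt "0 0 2.0 0 0" --pt "0 0 3.5 0 3" --pt "0 0 4.0 0 6" --pt "0 0 3.5 0 6" --pt "1.2 -3.7 0 0 6" --pt "1.2 -3.7 0 0 6" --pt "1.2 -3.7 0 0 6" --pt "1.2 -3.7 0 0 6" --pt "0 0 0 0 6" --pt "0 0 0 0 6"

```text
time: 4.72
ee_pos: [0.5604, -0.1635, 0.1975]
orientation: [-0.0, -0.16, 0.987, -0.0]
wrist_force: [-0.7, 0.0, 0.7]
gripper_width: 0.6
grasp_force: 0.0
```

Run:
```python
from h import *
s=optics.read_camera('side');t=optics.read_camera('top')
cv2.imwrite('pics/c.png',np.hstack([cv2.resize(s[220:370,250:400],None,fx=2.6,fy=2.6,interpolation=cv2.INTER_CUBIC),cv2.resize(t[190:340,330:480],None,fx=2.6,fy=2.6)]))
d=np.load('pose.npz');q=monitor.observe();p=q['ee_pos'];print(p,(p[:2]-d['o'])@d['R'],q['wrist_force'])
```

```text
[ 0.56012457 -0.16024274  0.1976376 ] [-0.00152354 -0.09801948] [-0.35788392  0.64110644  0.43889004]
```

View pics/c.png

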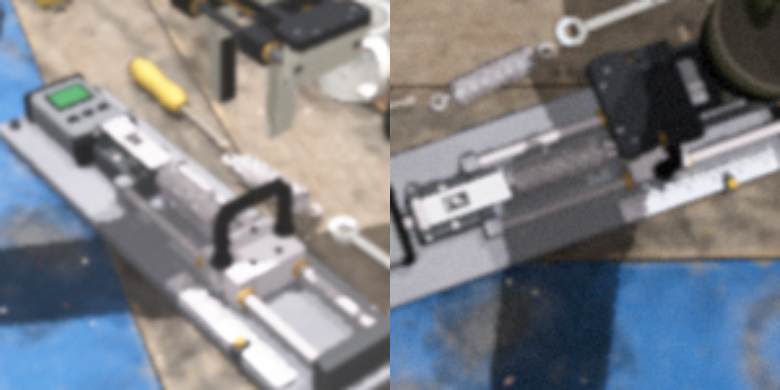

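The image shows the keeper flat, with its slot over the post. The open gripper is above the bow handle. I'll go down and pinch the bar.

Call:
play_rows --pt "0 0 -3.0 0 6" --pt "0 0 -3.0 0 6" --pt "0 0 -2.5 0 6" --pt "0 0 -1.7 0 6" --pt "0 0 0 0 6" --pt "0 0 0 0 0" --pt "0 0 0 0 0" --pt "0 0 0 0 0" --pt "0 0 0 0 0" --pt "0 0 0 0 0" --force 45

```text
time: 5.65
ee_pos: [0.5611, -0.161, 0.0972]
orientation: [0.001, -0.162, 0.987, -0.0]
wrist_force: [1.1, 0.1, 0.8]
gripper_width: 0.336
grasp_force: 0.0
```

Run:
```python
from h import *
d=np.load('pose.npz');q=monitor.observe();p=q['ee_pos'];print(p,(p[:2]-d['o'])@d['R'],q['wrist_force'],q['gripper_width']*.093,q['grasp_force'])
# rule: brass screw vs pointer, rectified in the tester frame at z=.03 (5 px/mm... 4 px = 1 mm)
o,R=d['o'],d['R']
def rect(n,z=.03,k=4):
    L=[(-.095,-.20),(-.03,-.20),(-.03,-.07),(-.095,-.07)]
    src=np.float32([proj(n,np.r_[o+R@l,z]) for l in L]);dst=np.float32([((-.07-l[1])*1000*k,(-.03-l[0])*1000*k) for l in L])
    return cv2.warpPerspective(optics.read_camera(n),cv2.getPerspectiveTransform(src,dst),(130*k,65*k),flags=cv2.INTER_CUBIC)
cv2.imwrite('pics/d.png',np.vstack([rect('top'),rect('side')]))
```

```text
[ 0.56108771 -0.16104048  0.09718532] [-0.0008665  -0.09908358] [1.11873005 0.06064054 0.77746194] 0.031231653046573837 0.0
```

View pics/d.png

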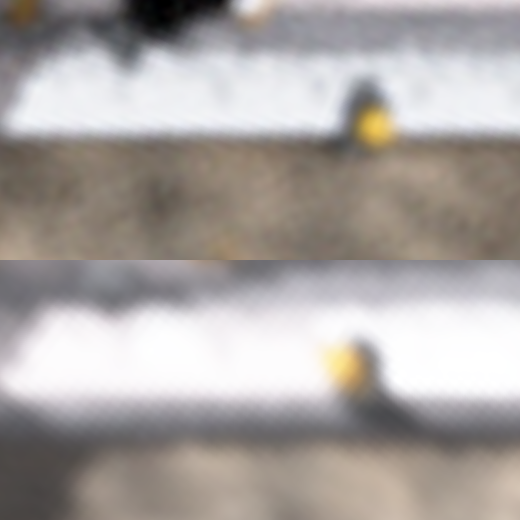

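In the rectified top view (4 px/mm), the pointer tip is at column 128 and the rider's point at column 367, about 60 mm apart. The side view agrees, with the rider at 365. I'll finish the grip, then pull about 50 mm.

Call:
play_rows --pt "0 0 0 0 0" --pt "0 0 0 0 0" --pt "0 0 0 0 0" --pt "0 0 0 0 0" --pt "0 0 0 0 0" --force 50

```text
time: 6.17
ee_pos: [0.5613, -0.1629, 0.0965]
orientation: [0.001, -0.162, 0.987, -0.001]
wrist_force: [1.2, -5.4, 1.2]
gripper_width: 0.134
grasp_force: 50.0
```

Call:
play_rows --pt "0.16 -0.47 0 0 0" --pt "0.16 -0.47 0 0 0" --pt "0.16 -0.47 0 0 0" --pt "0.16 -0.47 0 0 0" --pt "0.16 -0.47 0 0 0" --pt "0.16 -0.47 0 0 0" --pt "0.16 -0.47 0 0 0" --pt "0.16 -0.47 0 0 0" --pt "0.16 -0.47 0 0 0" --pt "0.16 -0.47 0 0 0" --pt "0 0 0 0 0" --pt "0 0 0 0 0" --pt "0 0 0 0 0"

```text
time: 7.25
ee_pos: [0.5755, -0.2045, 0.0965]
orientation: [-0.001, -0.163, 0.987, 0.002]
wrist_force: [-5.8, 11.0, 11.1]
gripper_width: 0.135
grasp_force: 50.0
```

Run:
```python
from h import *
d=np.load('pose.npz');q=monitor.observe();p=q['ee_pos'];print(p,(p[:2]-d['o'])@d['R'],q['wrist_force'],q['gripper_width']*.093,q['grasp_force'])
o,R=d['o'],d['R']
def rect(n,z=.032,k=7):
    L=[(-.085,-.19),(-.035,-.19),(-.035,-.10),(-.085,-.10)]
    src=np.float32([proj(n,np.r_[o+R@l,z]) for l in L]);dst=np.float32([((-.10-l[1])*1000*k,(-.035-l[0])*1000*k) for l in L])
    I=optics.read_camera(n);cv2.imwrite(f'pics/raw_{n}.png',I)
    return cv2.warpPerspective(I,cv2.getPerspectiveTransform(src,dst),(90*k,50*k),flags=cv2.INTER_CUBIC)
cv2.imwrite('pics/e.png',cv2.resize(np.vstack([rect('top'),rect('side')]),None,fx=.85,fy=.85))
```

```text
[ 0.57545787 -0.20454014  0.09652236] [-0.00117925 -0.14489432] [-5.75924798 11.00293629 11.12431244] 0.01251005025943873 50.00433683395386
```

View pics/e.png

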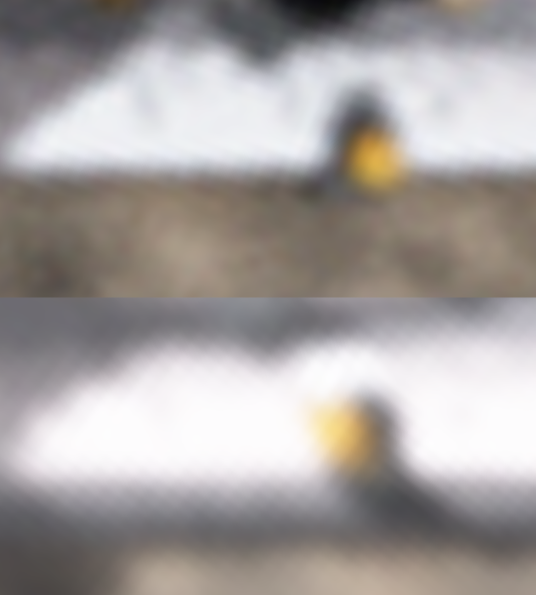

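The top view has the pointer at column 263 and the rider at 365, at 5.95 px/mm, so about 17 mm remain. The side view gives about 18 mm.

Call:
play_rows --pt "0.09 -0.25 0 0 0" --pt "0.09 -0.25 0 0 0" --pt "0.09 -0.25 0 0 0" --pt "0.09 -0.25 0 0 0" --pt "0.09 -0.25 0 0 0" --pt "0 0 0 0 0" --pt "0 0 0 0 0" --pt "0 0 0 0 0"

```text
time: 8.02
ee_pos: [0.5794, -0.2163, 0.0965]
orientation: [-0.002, -0.164, 0.987, 0.003]
wrist_force: [-6.9, 12.8, 13.9]
gripper_width: 0.138
grasp_force: 50.0
```

Run:
```python
from h import *
d=np.load('pose.npz');q=monitor.observe();p=q['ee_pos'];print(p,(p[:2]-d['o'])@d['R'],q['wrist_force'],q['gripper_width']*.093,q['grasp_force'])
o,R=d['o'],d['R']
def rect(n,z=.032,k=7):
    L=[(-.085,-.19),(-.035,-.19),(-.035,-.10),(-.085,-.10)]
    src=np.float32([proj(n,np.r_[o+R@l,z]) for l in L]);dst=np.float32([((-.10-l[1])*1000*k,(-.035-l[0])*1000*k) for l in L])
    I=optics.read_camera(n)
    return cv2.warpPerspective(I,cv2.getPerspectiveTransform(src,dst),(90*k,50*k),flags=cv2.INTER_CUBIC)
cv2.imwrite('pics/f.png',cv2.resize(np.vstack([rect('top'),rect('side')]),None,fx=.85,fy=.85))
```

```text
[ 0.57944838 -0.21630855  0.09651093] [-0.00116646 -0.15732089] [-6.90185058 12.78207179 13.87842384] 0.012863667155510917 50.005711913108826
```

View pics/f.png

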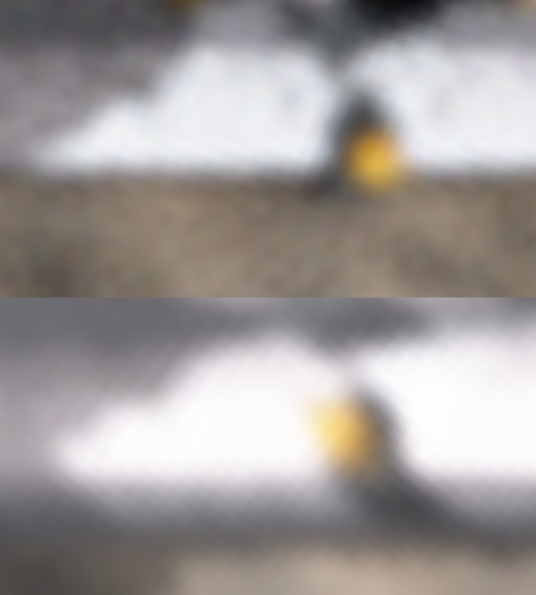

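The top view has the pointer at 340 and the rider at 364, and the side view has 347 and 372. About 4 mm remain.

Call:
play_rows --pt "0.07 -0.2 0 0 0" --pt "0.07 -0.21 0 0 0" --pt "0 0 0 0 0" --pt "0 0 0 0 0" --pt "0 0 0 0 0" --pt "0 0 0 0 0"

```text
time: 8.62
ee_pos: [0.5808, -0.2201, 0.0965]
orientation: [-0.002, -0.164, 0.987, 0.003]
wrist_force: [-7.6, 12.9, 13.1]
gripper_width: 0.137
grasp_force: 50.0
```

Run:
```python
from h import *
d=np.load('pose.npz');q=monitor.observe();p=q['ee_pos'];print((p[:2]-d['o'])@d['R'],q['wrist_force'],q['grasp_force'])
o,R=d['o'],d['R']
def rect(n,z=.032,k=7):
    L=[(-.085,-.19),(-.035,-.19),(-.035,-.10),(-.085,-.10)]
    src=np.float32([proj(n,np.r_[o+R@l,z]) for l in L]);dst=np.float32([((-.10-l[1])*1000*k,(-.035-l[0])*1000*k) for l in L])
    I=optics.read_camera(n);cv2.imwrite(f'pics/raw_{n}.png',I)
    return cv2.warpPerspective(I,cv2.getPerspectiveTransform(src,dst),(90*k,50*k),flags=cv2.INTER_CUBIC)
a=[cv2.resize(rect(n),None,fx=.6,fy=.6) for n in('top','side')]
s=cv2.imread('pics/raw_side.png')[225:365,240:400];s=cv2.resize(s,None,fx=2.5,fy=3);a=np.vstack(a)
cv2.imwrite('pics/g.png',np.hstack([a,s[:a.shape[0]]]))
```

```text
[-0.00112954 -0.1613652 ] [-7.55816945 12.86367684 13.14686927] 50.00626623630524
```

View pics/g.png

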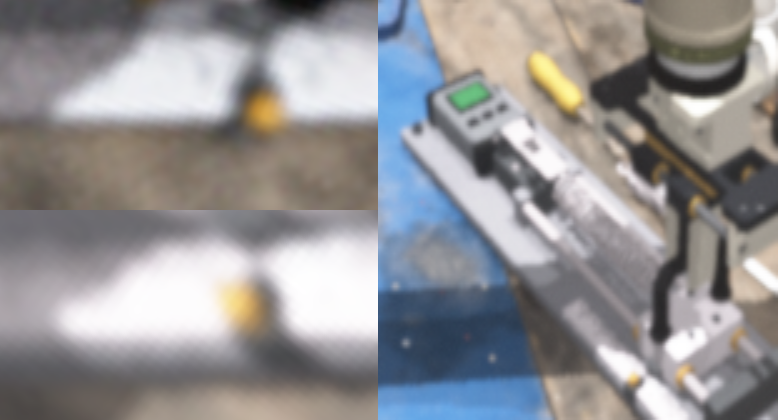

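The pointer and the rider's point are in line: about columns 257 and 257 in the top strip, and 262 and 262 in the side strip. The keeper is still flat and the grip is firm, so I'm handing in.

```bash
python3 -c "
from bench import ticket
print(ticket.sign_off())"
```

```text
the job is handed in; nothing more can be done
None
```

I closed the keeper, pulled the carriage until its pointer stood level with the rider's point in both camera views, and handed the job in with it still held there; no verdict came back.

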